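# Move the flat battery from the aspirator pump to its charger

## Task

The aspirator pump's battery is flat: pinch in the battery's sprung snap tab with a light, centred squeeze and, keeping it in, lift the battery straight out of the pump without tugging against the catch. Put it in the charger's well with its tab on the catch side and press it gently down until it is fully home and its tab has sprung out under the catch, then let go. Do not force anything, and leave the tip box, bottle and tube rack where they are.

Things in the scene. Friction and masses are not known exactly. Their poses are not given: they have to be found in the camera images.
- pack: Loose dark grey battery, an upright block 44 x 44 x 95 (z) mm, about 0.35 kg. Origin: centre of its foot. Its +y side carries the snap tab in an open slot (x -14 to 14 mm); its -y side is a flat ribbed grip face 22 mm from the axis. It starts latched in the pump's well, on its floor, barb 2 mm below the catch, 45 mm showing above the rim, axes parallel to the pump's
- tab_pad (a point): Middle of the outer face of the tab's thumb pad, a ribbed block 26 (x) x 24 (z) mm on the battery's +y side; at rest 33.5 mm from the battery's axis, 78 mm above its foot. Pinching this pad against the -y side is 55.5 mm wide with the tab at rest, 46 mm with it fully in. It takes 2 N to start the tab and 8 N to press it fully in
- tab (a joint): Angle of the snap tab, rad: 0 sprung out, 0.13 fully in (pad moved 9.6 mm). The arm is rooted at the battery's foot; below the pad it has a 22 mm wide barb, flat top 40 mm above the foot, 4 mm proud of the +y side, sloped underneath. It clears a catch only past 0.05 to 0.11 rad: press it right in. About 20 N down on the battery also snaps it past a catch
- pump: Fixed pale grey aspirator pump, x -62 to 175, y -85 to 85 mm, 95 high; knob, handle and filter up to 130 mm high at x above 55. Origin: on the work surface under the centre of the battery well. Well 46.4 mm square, 50 mm deep; its catch is a ledge 5 to 8 mm below the rim on its +y side (dark strip on top). Over 40 N from the battery damages it: a hard or skew squeeze wedges it
- pump_seat (a point): Centre of the floor of the pump's well, 45 mm above the work surface, 50 mm below the rim; axes as the pump's
- charger: Fixed dark charger for batteries of several lengths, x -56 to 66, y -62 to 62 mm, 84 mm high; well 46.4 mm square under the origin, mouth sloped out to 54 mm, catch on the +y side (notch in the rim). Its clamped seat (floor and catch in one) is set anywhere from 42 to 54 mm below the rim: not measured, feel for it. Sprung contacts on it push up, 5 N from 7 mm above the floor, 8 N on it
- charger_mouth (a point): Centre of the mouth of the charger's well, at the rim, 84 mm above the work surface; axes as the charger's, to which the battery's go parallel. Latched, the contacts hold the battery's foot some 2 mm above the seat's floor (the barb passes the catch 2 mm above it); unlatched they push it up about 7 mm. Over 45 N from the battery damages the charger
- tip_box: Bystander: closed pipette tip box, 122 x 82 x 95 mm high, origin at the centre of its underside
- reagent: Bystander: glass bottle with a screw cap, 68 mm across, 140 mm high, origin at the centre of its underside
- tube_rack: Bystander: rack of capped tubes, 190 x 70 x 49 mm high, origin at the centre of its underside
Not all that is in view belongs to the job. Leave any pink look-alike of the pack alone.

How it is judged:
On the way:
1. the battery is lifted out of the pump: its foot is more than 55 mm above the floor of the pump's well (z of pack in the frame of pump_seat above 0.055 m), for 0.1 s.
At the end, for the whole second after the job is handed in: The battery stands upright (within 3.5 degrees) in the charger's well, within 4 mm sideways of its axis, its foot less than 46 mm above the work surface, held down by the catch with the tab sprung out under it (less than 0.03 rad), released and at rest (horizontal distance between pack and charger_mouth below 0.004 m and z of pack in the frame of charger below 0.046 m and angle between pack's own z axis and vertical below 0.06 rad and value of joint tab below 0.03 rad and linear speed of pack below 0.01 m/s); the robot touches nothing.
It fails at once if the battery is tugged or shoved against the pump with more than 40 N (contact force between pack and pump above 40 N).
It fails at once if the battery is pressed against the charger with more than 45 N (contact force between pack and charger above 45 N).
It fails at once if the tip box is moved more than 20 mm (distance of tip_box from where it was at the start of the episode above 0.02 m).
It fails at once if the reagent is moved more than 20 mm (distance of reagent from where it was at the start of the episode above 0.02 m).
It fails at once if the tube rack is moved more than 20 mm (distance of tube_rack from where it was at the start of the episode above 0.02 m).
It also fails if it takes over 54 s, if anything falls off the work surface, if the arm or the gripper's body presses on something with over 40 N, if the wrist force passes 120 N, or if a joint passes its speed limit or range.

## Robot

A 7-joint arm with a two-finger parallel gripper is mounted at the origin on the work surface. World frame = base frame: x ahead of the robot, y to its left, z up, the work surface at z = 0. Lengths are in m, angles in rad, forces in N, time in s.
With the tool pointing down it reaches from about 0.425 to 0.875 m from the base axis. Payload 4.7 kg.
Tool frame: the origin (TCP) lies midway between the tips of the shut fingers; the grasp point (between the pads) lies 19 mm behind it; z points along the fingers, y is the direction in which the jaws open and shut (so a half turn about z gives the same grasp; the last joint's range is limited). The gripper opens to 87 mm and grips with 3 to 60 N. Pads are 19 mm wide; open, the fingers measure 117 mm over their backs; the gripper's body (75 mm by 190 mm) begins 51 mm behind the grasp point.
Start: joints at [1.13, 0.321, -0.07, 1.45, 0.023, 1.371, -0.057], TCP at [0.286, -0.584, 0.223] pointing down, gripper open.
Joint ranges: [-2.86, 2.86], [-0.3, 2.09], [-1.38, 1.24], [0.06, 2.45], [-1.56, 4.7], [0.09, 2.05], [-2.69, 2.69]. Speed limits (rad/s): [2.57, 2.57, 3.14, 3.14, 3.14, 3.14, 3.14].

## Interface

Orientations are given as a rotation vector (axis times angle).
In Python, from bench import * gives the robot as it stands. The module is installed in compiled form; this text tells all that it offers.
- The arm moves only by the tool play_rows, never from a script. Its argument "series" is one flat list of numbers, 7 for each row, row after row: the opening in per cent of the stroke, from 0 (shut) to 100 (fully open), then the shift along the tool's x, y, z in m, then the turn, a rotation vector about the tool's x, y, z in degrees. In form: [fingers, tx, ty, tz, rx, ry, rz, fingers, tx, ty, tz, rx, ry, rz, ...]. A call has 1 to 10 rows; each row is the pose to reach, as a shift and turn from the pose commanded when the call began, along the tool's axes at that moment; what a row does not reach only later rows make up. A row lasts 1/12 s, in which the tool goes at most 41.7 mm and 7.16 degrees, less where a joint would pass 70% of its speed; a pose out of reach is approached as far as the arm can. A call with a gripper value outside its range is refused whole. The fingers move at their own pace and stop on an object; "force" is the grip in N (left out, the last holds). Time passes only in rows, so rows that repeat a pose let the fingers close. It gives the time, the measured TCP pose, the force and the opening at its end, in the units of the state.
- get_state(): the state, without advancing time (a new reading comes with each control period).
- get_image(name): name is "scene" or "top"; returns a dict with "frame" (384x512x3 uint8, red, green, blue), "fx", "fy", "cx", "cy" (pixels), "R" (3x3) and "t" (3): a world point X has camera coordinates R X + t. Camera axes: x right, y down, z forward; pixel columns grow to the right and rows downward; lengths in m; the calibration is good to about 2 mm. A picture is of the moment at which its call begins. There is no depth.
- close_job(): hands the job in, once; it reports no verdict.
The state is a dict: "time": time; "joint_positions": joint angles; "qd": joint speeds; "joint_torque": joint torques, N m; "position": TCP position; "tool_rot": TCP orientation; "ft_force": force on the tool from outside, world axes, zero at the start; "torque": the same for the moment, N m; "grip_width": opening from 0.0 (shut) to 1.0 (fully open).
Only numpy, scipy, OpenCV 4.12 (cv2) and the standard library are available. Lean on these libraries where they do the work, as an engineer would, in place of code of your own. Each camera call takes 0.05 s, during which the arm holds its last target.

## Working session

There is one attempt and no reset: what is moved stays moved. The work goes in short steps, Python scripts to look and compute and a tool call to move; the robot and the scene stay as the last step left them, time stands still between calls to the robot, and variables do not carry over. Pictures are saved under pics/ and viewed, and the job is handed in when it is done.

Besides the shell and the picture viewer there is one more tool, called after "Emit:" as name(argument=value, ...) on one line, values as JSON. play_rows: Moves the arm, as the interface text tells. Its arguments: {"type":"object","properties":{"series":{"type":"array"},"force":{"type":"number"}},"required":["series"]}

```bash
mkdir -p pics; cat > h.py <<'E'
from bench import *
import numpy as np, cv2
def snap(n,tag):
    d=get_image(n); cv2.imwrite(f'pics/{tag}.png',cv2.cvtColor(d['frame'],cv2.COLOR_RGB2BGR)); 
    np.savez(f'pics/{tag}.npz',**d); return d
def ray(d,u,v,z):
    R=np.array(d['R']);t=np.array(d['t']);c=-R.T@t
    r=R.T@np.array([(u-d['cx'])/d['fx'],(v-d['cy'])/d['fy'],1]); s=(z-c[2])/r[2]; return c+s*r
def proj(d,X):
    p=np.array(d['R'])@np.array(X)+np.array(d['t']); return float(d['fx']*p[0]/p[2]+d['cx']),float(d['fy']*p[1]/p[2]+d['cy'])
def load(tag): return dict(np.load(f'pics/{tag}.npz'))
E
python3 - <<'E'
from h import *
print(get_state())
for n in('scene','top'):
    d=snap(n,n+'0'); print(n,d['fx'],d['cx'],d['cy'],-np.array(d['R']).T@d['t'],d['R'])
E
```

```text
{'time': 0.0, 'joint_positions': array([ 1.13011263,  0.32180942, -0.07011242,  1.45165586,  0.02262132,
        1.37079315, -0.05689002]), 'qd': array([-2.42027353e-04, -5.31098063e-04, -2.17151662e-05,  1.62568787e-03,
        1.11721860e-04, -5.30943638e-05, -8.60482237e-04]), 'joint_torque': array([ 4.76401544e-05, -4.91294682e+01, -4.03829115e-01, -3.12526989e+01,
       -6.36654929e-02,  4.36449295e-02,  1.87389969e-04]), 'position': array([ 0.28524913, -0.58346039,  0.22148016]), 'tool_rot': array([-3.05894007e+00, -7.07933902e-01,  8.31240304e-04]), 'ft_force': array([-0.13199539,  0.64117921,  0.40329022]), 'torque': array([ 0.04616005, -0.00674757,  0.01079329]), 'grip_width': 1.000293829839117}
scene 423.62981033125186 258.4825056117034 190.18108273731696 [ 1.15871579 -0.93999668  1.20035328] [[ 8.10397602e-01  5.85880266e-01 -1.99601232e-04]
 [ 4.10300898e-01 -5.67776946e-01 -7.13640325e-01]
 [-4.18221112e-01  5.78250511e-01 -7.00512275e-01]]
top 451.1045614546576 260.2510073953049 188.93099289350204 [ 0.1687325  -0.00475359  1.61070999] [[-0.0331083  -0.99944595 -0.00341001]
 [-0.97465152  0.03304192 -0.22127505]
 [ 0.22126512 -0.00400247 -0.97520548]]
```

View pics/scene0.png

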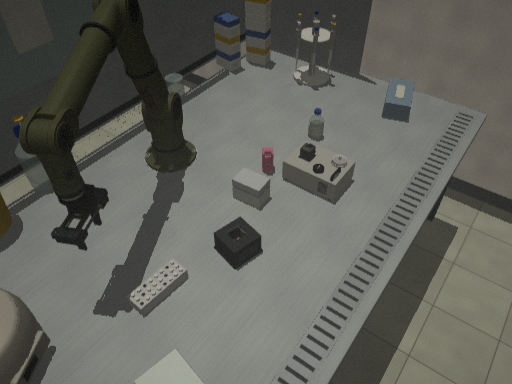

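View pics/top0.png

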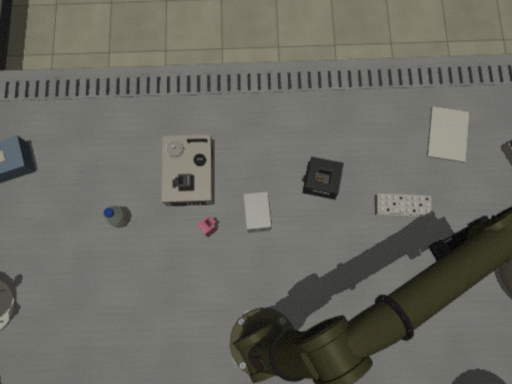

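The pump is at about (187,168) in the top view, the charger at (323,178), and the pink decoy at (208,226). The tip box, bottle and tube rack are at (257,211), (117,217) and (404,205). I'll enlarge the pump and charger.

```bash
python3 - <<'E'
from h import *
def crop(tag,x0,y0,x1,y1,k):
    im=cv2.imread(f'pics/{tag}.png')[y0:y1,x0:x1]
    im=cv2.resize(im,None,fx=k,fy=k,interpolation=cv2.INTER_CUBIC); im=cv2.convertScaleAbs(im,alpha=1.8); return im
a=crop('top0',150,125,225,215,6);cv2.imwrite('pics/c1.png',a)
b=crop('top0',295,145,350,205,8);cv2.imwrite('pics/c2.png',b)
cv2.imwrite('pics/c3.png',crop('scene0',275,135,365,205,7))
cv2.imwrite('pics/c4.png',crop('scene0',205,210,270,275,8))
E
```

```text
(no output)
```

View pics/c1.png

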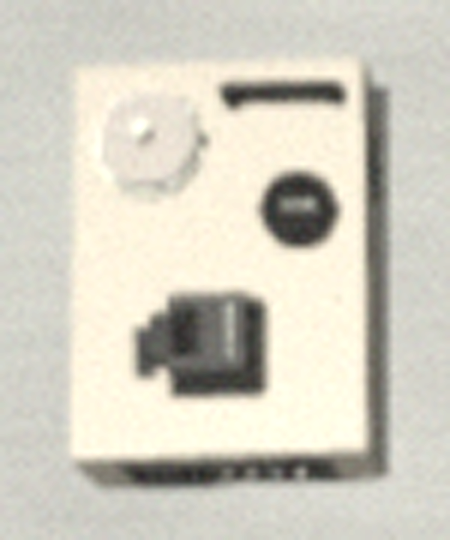

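View pics/c2.png

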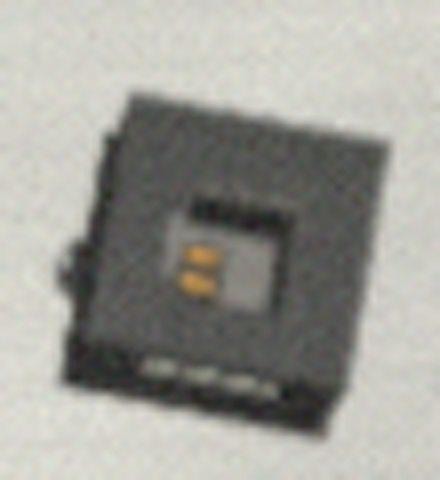

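View pics/c3.png

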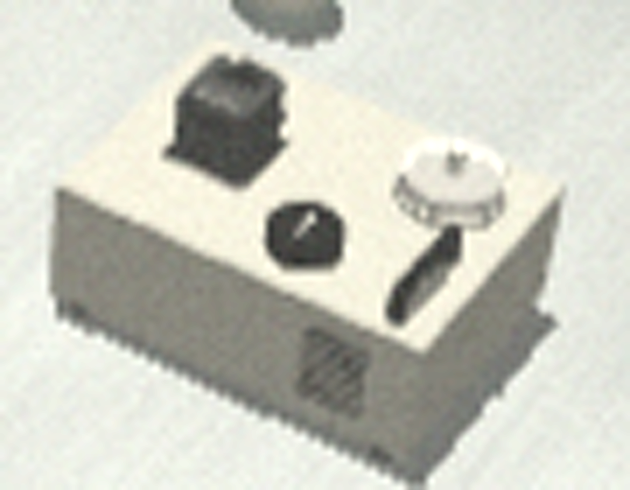

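View pics/c4.png

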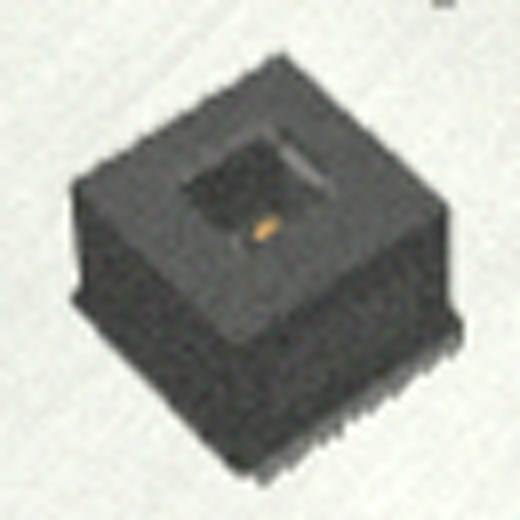

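```bash
python3 - <<'E'
from h import *
def run(tag,roi,z,cond,out):
    d=load(tag); x0,y0,x1,y1=roi; k=8
    im=d['frame'][y0:y1,x0:x1]; g=cv2.resize(im,None,fx=k,fy=k,interpolation=cv2.INTER_CUBIC).astype(float)
    m=cond(g).astype(np.uint8)*255
    m=cv2.morphologyEx(m,cv2.MORPH_OPEN,np.ones((13,13),np.uint8))
    cs,_=cv2.findContours(m,cv2.RETR_EXTERNAL,cv2.CHAIN_APPROX_NONE); c=max(cs,key=cv2.contourArea); c=cv2.convexHull(c)
    cv2.imwrite(out,m)
    P=np.array([ray(d,(p[0]+.5)/k-.5+x0,(p[1]+.5)/k-.5+y0,z)[:2] for p in c[:,0]])
    r=cv2.minAreaRect((P*1000).astype(np.float32)); print(tag,r, cv2.boxPoints(r).round(1).tolist()); 
    return P
dt=load('top0'); ds=load('scene0')
for d,(u,v) in((dt,(180,150)),(dt,(187,210)),(dt,(323,165)),(dt,(323,197)),(dt,(300,150)),(ds,(310,180)),(ds,(300,160)),(ds,(238,230)),(ds,(225,250)),(ds,(253,250)),(ds,(270,190)),): print((u,v),d['frame'][v,u])
run('top0',(150,125,225,215),.095,lambda g:(g[...,0]-g[...,2]>14)&(g[...,0]>105),'pics/m1.png')
run('scene0',(275,135,365,205),.095,lambda g:(g[...,0]>115)&(g[...,0]-g[...,2]>12),'pics/m2.png')
run('top0',(295,145,350,205),.084,lambda g:(g.mean(2)<75)&(g.mean(2)>24),'pics/m3.png')
run('scene0',(205,210,270,275),.084,lambda g:(g.mean(2)<75)&(g.mean(2)>31),'pics/m4.png')
E
cd pics; python3 -c "
import cv2,numpy as np
L=[cv2.resize(cv2.imread(f'm{i}.png'),(380,290)) for i in (1,2,3,4)]
cv2.imwrite('m.png',np.vstack([np.hstack(L[:2]),np.hstack(L[2:])]))"
```

```text
(180, 150) [129 126 118]
(187, 210) [118 117 115]
(323, 165) [43 44 41]
(323, 197) [75 76 73]
(300, 150) [120 119 115]
(310, 180) [74 72 66]
(300, 160) [141 137 127]
(238, 230) [36 40 37]
(225, 250) [36 38 35]
(253, 250) [39 39 40]
(270, 190) [129 130 126]
top0 ((599.215576171875, 244.71047973632812), (168.33380126953125, 235.9415740966797), 89.84835052490234) [[481.0, 160.89999389648438], [717.0, 160.1999969482422], [717.4000244140625, 328.6000061035156], [481.5, 329.20001220703125]]
scene0 ((584.3681030273438, 291.0790100097656), (41.77378463745117, 89.30342102050781), 53.77111053466797) [[536.0, 300.6000061035156], [608.0, 247.8000030517578], [632.7000122070312, 281.5], [560.7000122070312, 334.29998779296875]]
top0 ((549.5586547851562, -225.6084747314453), (132.2746124267578, 136.76296997070312), 76.44556427001953) [[467.6000061035156, -273.8999938964844], [600.5, -305.8999938964844], [631.5, -177.3000030517578], [498.6000061035156, -145.3000030517578]]
scene0 ((581.1668701171875, -258.7541809082031), (153.31459045410156, 173.9207763671875), 76.26349639892578) [[478.5, -312.6000061035156], [647.4000244140625, -353.8999938964844], [683.7999877929688, -204.89999389648438], [514.9000244140625, -163.60000610351562]]
```

View pics/m.png

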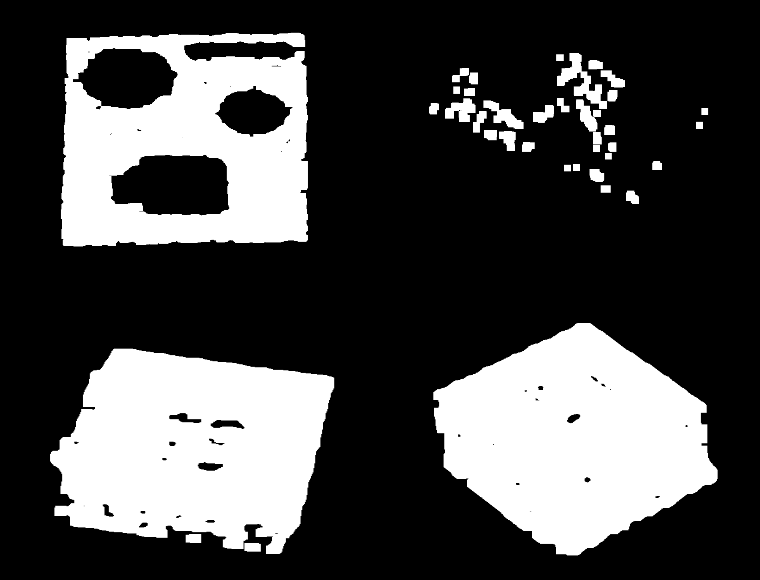

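```bash
python3 - <<'E'
from h import *
def W(tag,off,k,pts,z=.084):
    d=load(tag); return np.array([ray(d,(u+.5)/k-.5+off[0],(v+.5)/k-.5+off[1],z)[:2]*1000 for u,v in pts])
T=W('top0',(295,145),8,[(132,95),(390,145),(345,388),(97,352)])
S=W('scene0',(205,210),8,[(280,52),(450,205),(235,345),(72,185)])
for A in(T,S):
    print(A.round(1).tolist(),'c',A.mean(0).round(1))
    for i in range(4):
        e=A[(i+1)%4]-A[i]; print('  edge',np.hypot(*e).round(1),np.degrees(np.arctan2(e[1],e[0])).round(1))
# well mouth corners
T=W('top0',(295,145),8,[(188,198),(295,212),(272,312),(168,298)])
S=W('scene0',(205,210),8,[(270,125),(335,188),(245,250),(183,190)])
print(T.round(1).tolist(),T.mean(0)); print(S.round(1).tolist(),S.mean(0))
for tag,r,o in(('top0',(310,162,338,190),'e1'),('scene0',(220,220,255,248),'e2')):
    im=cv2.imread(f'pics/{tag}.png')[r[1]:r[3],r[0]:r[2]].astype(float)
    im=np.clip((im-20)*4,0,255).astype(np.uint8); cv2.imwrite(f'pics/{o}.png',cv2.resize(im,None,fx=18,fy=18,interpolation=cv2.INTER_CUBIC))
E
```

```text
[[626.5, -194.0], [599.8, -305.9], [491.4, -278.4], [511.0, -172.1]] c [ 557.2 -237.6]
  edge 115.1 -103.4
  edge 111.8 165.8
  edge 108.1 79.6
  edge 117.6 -10.7
[[514.6, -163.8], [626.4, -190.6], [598.1, -302.0], [489.3, -276.1]] c [ 557.1 -233.1]
  edge 115.0 -13.5
  edge 114.9 -104.2
  edge 111.9 166.6
  edge 115.2 77.3
[[578.7, -215.8], [570.8, -262.2], [526.2, -249.1], [534.0, -204.3]] [ 552.42628452 -232.83619203]
[[537.1, -200.0], [581.2, -211.7], [570.9, -260.7], [529.4, -250.5]] [ 554.66736695 -230.72611758]
```

View pics/e1.png

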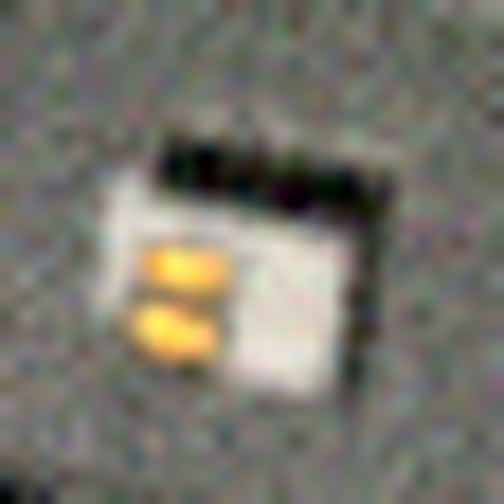

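View pics/e2.png

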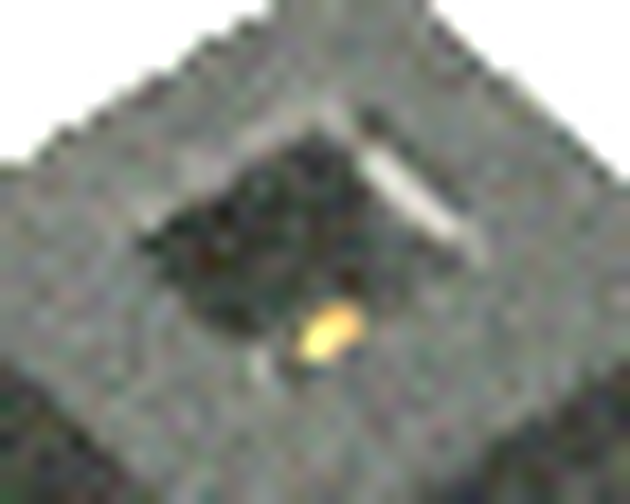

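Pump pose: origin about (0.543, 0.245), yaw about -0.2°. Charger: well about (0.5525, -0.233), yaw about -13.5°. The catch notch is the strip on its world +y side. I'll overlay the predicted corners to check.

```bash
cat >> h.py <<'E'
def tf(o,yaw,P):
    c,s=np.cos(np.radians(yaw)),np.sin(np.radians(yaw)); return [(o[0]+c*x-s*y,o[1]+s*x+c*y,z) for x,y,z in P]
def overlay(tag,polys,roi,k,out):
    d=load(tag); x0,y0,x1,y1=roi
    im=cv2.resize(cv2.imread(f'pics/{tag}.png')[y0:y1,x0:x1],None,fx=k,fy=k,interpolation=cv2.INTER_CUBIC); im=cv2.convertScaleAbs(im,alpha=2)
    for P,c in polys:
        q=np.array([proj(d,p) for p in P]); q=((q-[x0,y0]+.5)*k-.5).round().astype(np.int32); cv2.polylines(im,[q],True,c,1)
    return im
def box(a,b,c,d,z): return [(a,c,z),(b,c,z),(b,d,z),(a,d,z)]
E
cat > ov.py <<'E'
from h import *
PU=((.5428,.2449),-.2); CH=((.5525,-.2328),-13.5)
def pp(tag_t,tag_s,out):
    p=[(tf(*PU,box(-.062,.175,-.085,.085,.095)),(0,0,255)),(tf(*PU,box(-.022,.022,-.022,.022,.14)),(0,255,0)),(tf(*PU,box(-.013,.013,.022,.0335,.135)),(255,255,0))]
    c=[(tf(*CH,box(-.056,.066,-.062,.062,.084)),(0,0,255)),(tf(*CH,box(-.027,.027,-.027,.027,.084)),(0,255,0)),(tf(*CH,box(-.056,.066,-.062,.062,.0)),(255,255,0))]
    A=overlay(tag_t,p,(155,125,225,210),4.5,0);B=overlay(tag_s,p,(275,135,365,205),4.3,0)
    C=overlay(tag_t,c,(295,145,350,205),5,0);D=overlay(tag_s,c,(205,210,270,275),5,0)
    s=lambda x:cv2.resize(x,(400,300)) if 0 else cv2.copyMakeBorder(x,0,max(0,385-x.shape[0]),0,max(0,395-x.shape[1]),0)[:385,:395]
    cv2.imwrite(out,np.vstack([np.hstack([s(A),s(B)]),np.hstack([s(C),s(D)])])[:, :790])
pp('top0','scene0','pics/ov.png')
i=cv2.imread('pics/ov.png'); cv2.imwrite('pics/ova.png',i[:385]); cv2.imwrite('pics/ovb.png',i[385:])
E
python3 ov.py
```

```text
(no output)
```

View pics/ova.png

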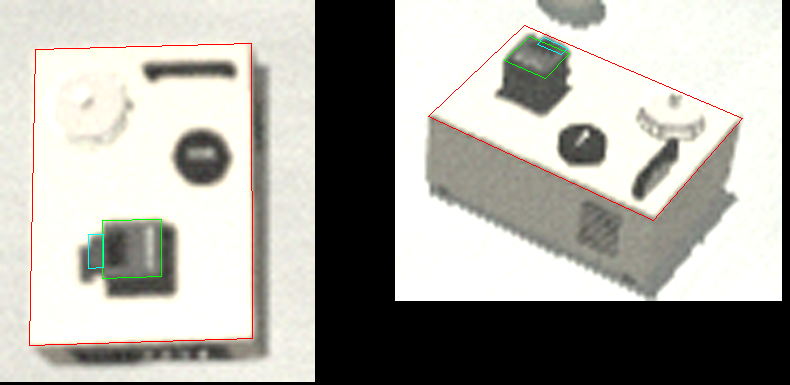

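View pics/ovb.png

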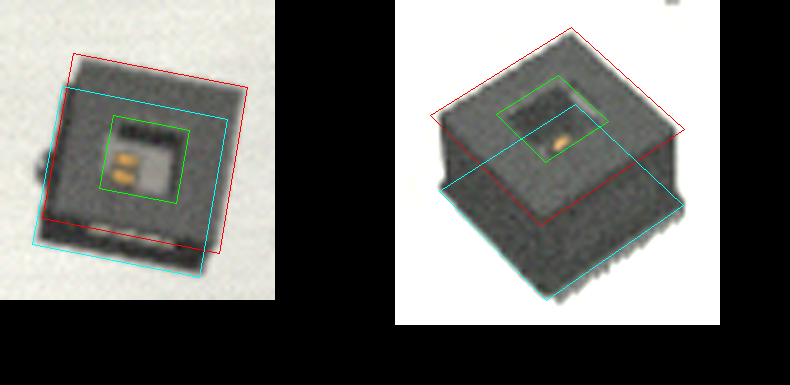

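Emit:
play_rows(series=[100, 0.27, -0.287, 0, 0, 0, 26, 100, 0.27, -0.287, 0, 0, 0, 26, 100, 0.27, -0.287, 0, 0, 0, 26, 100, 0.27, -0.287, 0, 0, 0, 26, 100, 0.27, -0.287, 0, 0, 0, 26, 100, 0.27, -0.287, 0, 0, 0, 26, 100, 0.27, -0.287, 0, 0, 0, 26, 100, 0.27, -0.287, 0, 0, 0, 26, 100, 0.27, -0.287, 0, 0, 0, 26, 100, 0.27, -0.287, 0, 0, 0, 26], force=12)

```text
time: 0.93
position: [0.4033, -0.2017, 0.2225]
tool_rot: [-3.14, -0.012, -0.0]
ft_force: [0.6, 0.3, -1.0]
grip_width: 1.0
```

Emit:
play_rows(series=[100, 0.14, -0.446, 0, 0, 0, 0.5, 100, 0.14, -0.446, 0, 0, 0, 0.5, 100, 0.14, -0.446, 0, 0, 0, 0.5, 100, 0.14, -0.446, 0, 0, 0, 0.5, 100, 0.14, -0.446, 0, 0, 0, 0.5, 100, 0.14, -0.446, 0, 0, 0, 0.5, 100, 0.14, -0.446, 0, 0, 0, 0.5, 100, 0.14, -0.446, 0, 0, 0, 0.5, 100, 0.14, -0.446, 0, 0, 0, 0.5, 100, 0.14, -0.446, 0, 0, 0, 0.5])

```text
time: 1.77
position: [0.5265, 0.1917, 0.2224]
tool_rot: [3.141, -0.013, 0.0]
ft_force: [0.3, -0.2, -0.1]
grip_width: 1.001
```

Emit:
play_rows(series=[100, 0, 0, 0, 0, 0, 0, 100, 0, 0, 0, 0, 0, 0, 100, 0, 0, 0, 0, 0, 0])

```text
time: 2.02
position: [0.526, 0.1896, 0.2218]
tool_rot: [3.141, -0.012, -0.002]
ft_force: [-0.5, 0.1, -0.6]
grip_width: 0.998
```

```bash
python3 -c "
from h import *
s=get_state();print(s['time'],s['position'],s['tool_rot'],s['joint_positions'],s['ft_force'])"
```

```text
2.0167 [0.52601819 0.18960262 0.22178097] [ 3.14072903e+00 -1.15169492e-02 -2.42292648e-03] [ 0.30301708  0.20097753 -0.78620234  1.65806955  0.14551486  1.34467099
 -2.08424541] [-0.47825719  0.13257933 -0.564065  ]
```

Emit:
play_rows(series=[100, 0.017, -0.0563, 0, 0, 0, -0.2, 100, 0.017, -0.0563, 0, 0, 0, -0.2, 100, 0.017, -0.0563, 0.03, 0, 0, -0.2, 100, 0.017, -0.0563, 0.06, 0, 0, -0.2, 100, 0.017, -0.0563, 0.06, 0, 0, -0.2, 100, 0.017, -0.0563, 0.06, 0, 0, -0.2, 100, 0.017, -0.0563, 0.06, 0, 0, -0.2])

```text
time: 2.6
position: [0.5448, 0.2451, 0.164]
tool_rot: [3.141, -0.01, 0.003]
ft_force: [0.7, 0.1, -0.3]
grip_width: 1.0
```

```bash
python3 -c "
from h import *
d=snap('scene','s1');t=snap('top','t1')
s=get_state();print(s['time'],s['position'],s['tool_rot'],s['ft_force'])
a=cv2.resize(cv2.imread('pics/s1.png')[110:210,255:375],None,fx=5,fy=5,interpolation=2);cv2.imwrite('pics/s1c.png',cv2.convertScaleAbs(a,alpha=1.8))
"
```

```text
2.7 [0.54514305 0.24599872 0.16480086] [-3.14101803  0.00898923 -0.00541322] [ 0.10303845 -0.36198194 -0.22355168]
```

View pics/s1c.png

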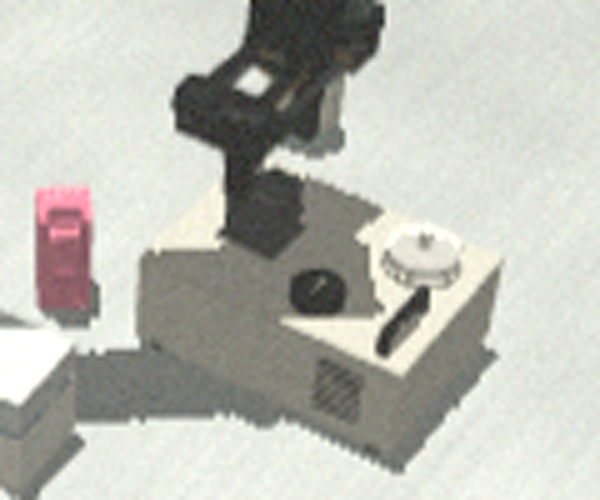

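View pics/t1.png

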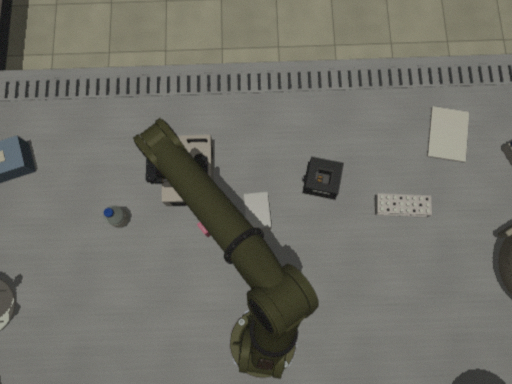

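The open gripper straddles the battery: in the crop its near finger is at (240,195), on the battery's -y side. I'll go down to pad height.

Emit:
play_rows(series=[100, -0.002, 0, 0.02, 0, 0, 0, 100, -0.002, 0, 0.04, 0, 0, 0, 100, -0.002, 0, 0.055, 0, 0, 0, 100, -0.002, 0, 0.0605, 0, 0, 0, 100, -0.002, 0, 0.0605, 0, 0, 0, 100, -0.002, 0, 0.0605, 0, 0, 0])

```text
time: 3.2
position: [0.5426, 0.2466, 0.1034]
tool_rot: [-3.141, 0.007, -0.003]
ft_force: [1.1, 0.0, 0.6]
grip_width: 1.0
```

```bash
python3 -c "
from h import *
d=snap('scene','s2')
s=get_state();print(s['time'],s['position'],s['tool_rot'],s['ft_force'])
a=cv2.resize(cv2.imread('pics/s2.png')[120:190,265:365],None,fx=7,fy=7,interpolation=2);cv2.imwrite('pics/s2c.png',cv2.convertScaleAbs(a,alpha=2.5))
"
```

```text
3.25 [0.54280791 0.24681835 0.10369241] [-3.14075142  0.00687291 -0.00375662] [-0.53196851  0.20339381  0.53501809]
```

View pics/s2c.png

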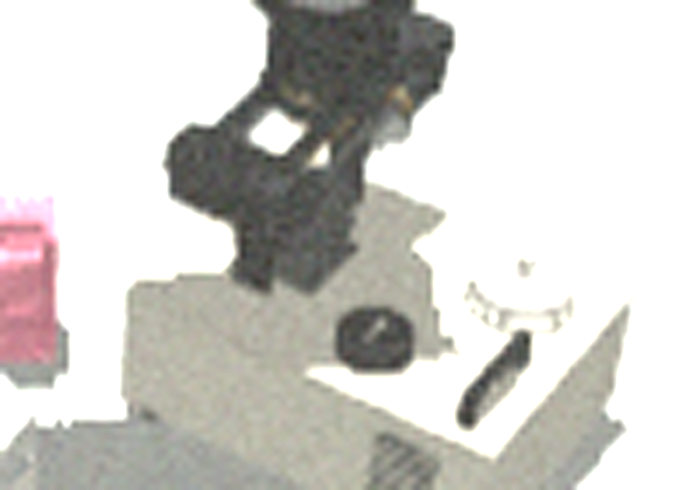

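Emit:
play_rows(series=[70, 0, 0.0005, 0, 0, 0, 0, 70, 0, 0.0005, 0, 0, 0, 0, 70, 0, 0.0005, 0, 0, 0, 0, 70, 0, 0.0005, 0, 0, 0, 0], force=10)

```text
time: 3.58
position: [0.542, 0.2459, 0.1025]
tool_rot: [-3.142, 0.007, -0.001]
ft_force: [0.2, -0.7, -0.0]
grip_width: 0.784
```

Emit:
play_rows(series=[60, 0, 0, 0, 0, 0, 0, 60, 0, 0, 0, 0, 0, 0, 60, 0, 0, 0, 0, 0, 0, 60, 0, 0, 0, 0, 0, 0])

```text
time: 3.92
position: [0.542, 0.2478, 0.1028]
tool_rot: [-3.139, 0.005, -0.002]
ft_force: [0.1, 3.8, 1.8]
grip_width: 0.617
```

Emit:
play_rows(series=[56, 0, 0, 0, 0, 0, 0, 56, 0, 0, 0, 0, 0, 0, 56, 0, 0, 0, 0, 0, 0])

```text
time: 4.17
position: [0.5421, 0.2467, 0.1027]
tool_rot: [-3.14, 0.006, -0.002]
ft_force: [-0.2, 5.0, 5.2]
grip_width: 0.567
```

Emit:
play_rows(series=[48, 0, 0, 0, 0, 0, 0, 48, 0, 0, 0, 0, 0, 0, 48, 0, 0, 0, 0, 0, 0, 45, 0, 0, 0, 0, 0, 0, 45, 0, 0, 0, 0, 0, 0, 45, 0, 0, 0, 0, 0, 0], force=13)

```text
time: 4.67
position: [0.5421, 0.246, 0.1026]
tool_rot: [-3.141, 0.007, -0.001]
ft_force: [-0.9, 3.4, 6.3]
grip_width: 0.539
```

Emit:
play_rows(series=[40, 0, 0, 0, 0, 0, 0, 40, 0, 0, 0, 0, 0, 0, 40, 0, 0, 0, 0, 0, 0], force=16)

```text
time: 4.92
position: [0.542, 0.246, 0.1026]
tool_rot: [-3.141, 0.006, -0.001]
ft_force: [-0.7, 4.1, 5.4]
grip_width: 0.539
```

Emit:
play_rows(series=[40, 0, 0, -0.001, 0, 0, 0, 40, 0, 0, -0.002, 0, 0, 0])

```text
time: 5.08
position: [0.5416, 0.2454, 0.1029]
tool_rot: [3.141, -0.007, -0.001]
ft_force: [2.7, 3.9, -6.0]
grip_width: 0.533
```

Emit:
play_rows(series=[40, 0, -0.0005, -0.001, 0, 0, 0, 40, 0, -0.0005, -0.002, 0, 0, 0, 40, 0, -0.0005, -0.002, 0, 0, 0])

```text
time: 5.33
position: [0.5409, 0.2454, 0.1047]
tool_rot: [3.14, -0.007, -0.004]
ft_force: [0.3, 2.9, -5.3]
grip_width: 0.532
```

Emit:
play_rows(series=[40, 0, 0, -0.001, 0, 0, 0, 40, 0, 0, -0.002, 0, 0, 0, 40, 0, 0, -0.002, 0, 0, 0])

```text
time: 5.58
position: [0.5414, 0.2454, 0.1078]
tool_rot: [3.14, -0.007, -0.002]
ft_force: [-1.2, 1.3, -4.9]
grip_width: 0.535
```

The battery has risen 5 mm with only about 5 N of load, so the barb is past the catch. I'll keep lifting.

Emit:
play_rows(series=[40, 0, 0, -0.003, 0, 0, 0, 40, 0, 0, -0.006, 0, 0, 0, 40, 0, 0, -0.01, 0, 0, 0, 40, 0, 0, -0.014, 0, 0, 0])

```text
time: 5.92
position: [0.5421, 0.2455, 0.1226]
tool_rot: [3.14, -0.008, 0.0]
ft_force: [0.6, -0.6, -3.6]
grip_width: 0.536
```

Emit:
play_rows(series=[40, 0, 0, -0.006, 0, 0, 0, 40, 0, 0, -0.014, 0, 0, 0, 40, 0, 0, -0.024, 0, 0, 0, 40, 0, 0, -0.036, 0, 0, 0, 40, 0, 0, -0.05, 0, 0, 0, 40, 0, 0, -0.065, 0, 0, 0, 40, 0, 0, -0.08, 0, 0, 0, 40, 0, 0, -0.08, 0, 0, 0, 40, 0, 0, -0.08, 0, 0, 0])

```text
time: 6.67
position: [0.5425, 0.2468, 0.2036]
tool_rot: [-3.141, 0.007, -0.004]
ft_force: [-0.6, -0.2, -3.7]
grip_width: 0.532
```

```bash
python3 -c "
from h import *
d=snap('scene','s3')
s=get_state();print(s['time'],s['position'],s['tool_rot'],s['ft_force'],s['torque'],s['grip_width'],s['joint_positions'])
a=cv2.resize(cv2.imread('pics/s3.png')[100:190,265:365],None,fx=6,fy=6,interpolation=2);cv2.imwrite('pics/s3c.png',cv2.convertScaleAbs(a,alpha=2.5))
"
```

```text
6.7167 [0.54181232 0.24628136 0.20226479] [ 3.14130962e+00 -6.57604420e-03  8.38426321e-04] [-0.83093226 -0.37696142 -3.54935991] [ 0.02249091  0.04750182 -0.0123274 ] 0.5349522652002813 [ 0.19246892  0.30755565 -0.80202224  1.59971721  0.22649993  1.33028339
 -2.21528406]
```

View pics/s3c.png

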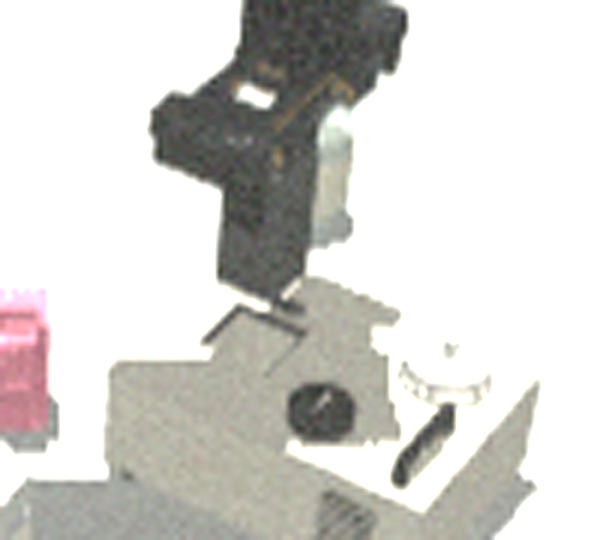

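The battery is out and hanging at 3.55 N, which is its weight. I'll carry it to the charger and turn it as it goes.

Emit:
play_rows(series=[40, 0, 0, -0.012, 0, 0, 0, 40, 0, 0.01, -0.02, 0, 0, 0, 40, 0.001, 0.03, -0.02, 0, 0, 0, 40, 0.002, 0.06, -0.02, 0, 0, 2, 40, 0.003, 0.09, -0.02, 0, 0, 4, 40, 0.004, 0.12, -0.02, 0, 0, 6, 40, 0.005, 0.15, -0.02, 0, 0, 8, 40, 0.006, 0.18, -0.02, 0, 0, 10, 40, 0.007, 0.21, -0.02, 0, 0, 12, 40, 0.008, 0.24, -0.02, 0, 0, 13.3])

```text
time: 7.55
position: [0.5485, 0.0041, 0.2227]
tool_rot: [3.119, -0.373, 0.001]
ft_force: [0.1, 1.7, -2.3]
grip_width: 0.539
```

```bash
cat >> h.py <<'E'
def delta(tx,ty,tz=None,yaw=None):
    from scipy.spatial.transform import Rotation as Ro
    s=get_state(); R=Ro.from_rotvec(s['tool_rot']).as_matrix(); p=s['position']
    D=np.array([tx,ty,p[2] if tz is None else tz])-p
    print(s['time'],p.round(4),'yaw',np.degrees(np.arctan2(R[1,0],R[0,0])).round(2),'tilt',np.degrees(np.arccos(-R[2,2])).round(2),'f',s['ft_force'].round(1),'m',s['torque'].round(2),'w',round(s['grip_width'],3),'shift',(R.T@D).round(4), 'upvec',(-R[:,2]).round(4))
E
python3 -c "
from h import *
delta(.5516,-.2322)"
```

```text
7.55 [0.5485 0.0041 0.2227] yaw -13.66 tilt 0.04 f [ 0.1  1.7 -2.3] m [ 0.06 -0.05  0.03] w 0.539 shift [5.880e-02 2.289e-01 2.000e-04] upvec [-4.e-04  6.e-04  1.e+00]
```

Emit:
play_rows(series=[40, 0.009, 0.035, 0, 0, 0, 0, 40, 0.018, 0.07, 0, 0, 0, 0, 40, 0.027, 0.105, 0, 0, 0, 0, 40, 0.036, 0.14, 0, 0, 0, 0, 40, 0.045, 0.175, 0, 0, 0, 0, 40, 0.053, 0.205, 0, 0, 0, 0, 40, 0.058, 0.224, 0.01, 0, 0, 0, 40, 0.0588, 0.228, 0.02, 0, 0, 0, 40, 0.0588, 0.228, 0.03, 0, 0, 0, 40, 0.0588, 0.228, 0.03, 0, 0, 0])

```text
time: 8.38
position: [0.5509, -0.2281, 0.1895]
tool_rot: [-3.117, 0.37, 0.007]
ft_force: [-0.4, 0.9, -4.9]
grip_width: 0.533
```

```bash
python3 -c "
from h import *
snap('scene','s4');snap('top','t4')
delta(.5516,-.2322)
a=cv2.resize(cv2.imread('pics/s4.png')[150:280,190:290],None,fx=5,fy=5,interpolation=2);cv2.imwrite('pics/s4c.png',cv2.convertScaleAbs(a,alpha=2.5))
b=cv2.resize(cv2.imread('pics/t4.png')[130:230,260:380],None,fx=5,fy=5,interpolation=2);cv2.imwrite('pics/t4c.png',cv2.convertScaleAbs(b,alpha=2.5))
"
```

```text
8.4833 [ 0.5525 -0.227   0.1918] yaw -13.39 tilt 0.1 f [ 0.2 -0.1 -5. ] m [ 0.14 -0.04 -0.01] w 0.539 shift [ 0.0003  0.0052 -0.    ] upvec [ 9.0e-04 -1.4e-03  1.0e+00]
```

View pics/s4c.png

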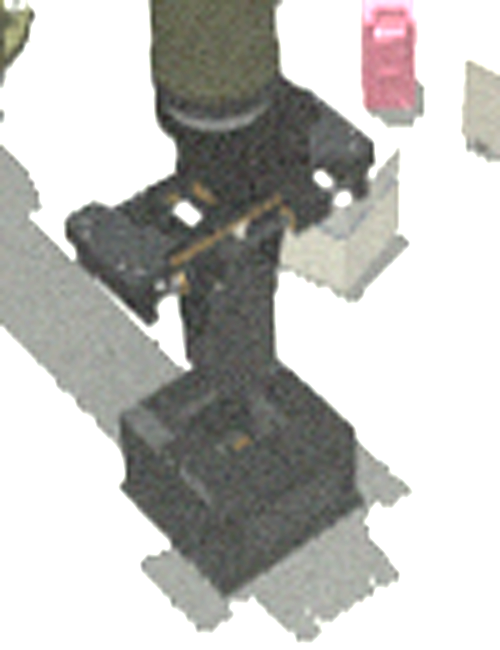

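View pics/t4c.png

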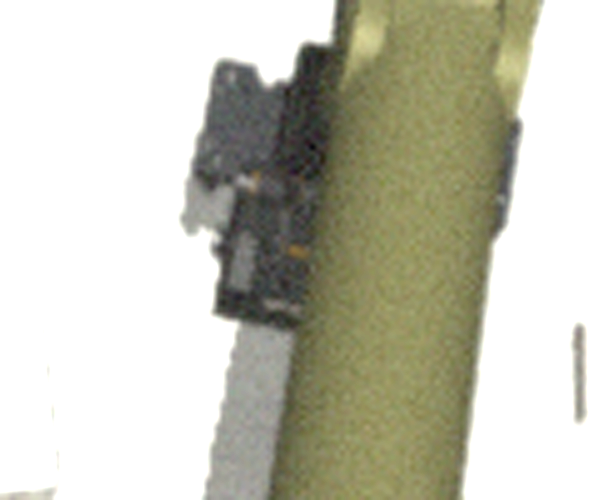

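The pack hangs over the charger, but measured TCP y is 5 mm short. I'll correct that and come lower.

Emit:
play_rows(series=[40, 0, 0.003, 0.01, 0, 0, 0, 40, 0.0003, 0.005, 0.025, 0, 0, 0, 40, 0.0003, 0.005, 0.038, 0, 0, 0, 40, 0.0003, 0.005, 0.042, 0, 0, 0, 40, 0.0003, 0.005, 0.042, 0, 0, 0, 40, 0.0003, 0.005, 0.042, 0, 0, 0])

```text
time: 8.98
position: [0.5519, -0.2336, 0.1501]
tool_rot: [-3.12, 0.369, 0.0]
ft_force: [-0.2, 0.2, -3.6]
grip_width: 0.534
```

```bash
python3 -c "
from h import *
d=snap('scene','s5')
delta(.5516,-.2322)
s=get_state();p=s['position']
CH=((.552,-.2335),-13.5); PK=((p[0]+.0004,p[1]-.0013),-13.5); f=p[2]-.058
P=[(tf(*CH,box(-.027,.027,-.027,.027,.084)),(0,255,0)),(tf(*PK,box(-.022,.022,-.022,.022,f)),(0,0,255)),(tf(*PK,box(-.022,.022,-.022,.022,f+.095)),(0,0,255))]
cv2.imwrite('pics/s5c.png',overlay('s5',P,(195,150,285,270),5,0)); cv2.imwrite('pics/s5d.png',overlay('s5',[],(195,150,285,270),5,0))
a=np.hstack([cv2.imread('pics/s5d.png'),cv2.imread('pics/s5c.png')]);cv2.imwrite('pics/s5e.png',a[:600,:]);print(a.shape)
"
```

```text
9.0333 [ 0.5523 -0.2338  0.1507] yaw -13.51 tilt 0.06 f [ 0.1 -0.6 -4.1] m [ 0.08 -0.01  0.06] w 0.536 shift [-0.001  -0.0014 -0.    ] upvec [-1.1e-03  3.0e-04  1.0e+00]
(600, 900, 3)
```

View pics/s5d.png

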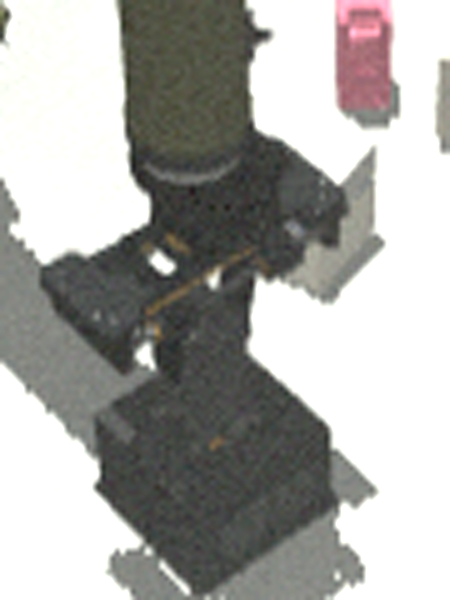

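View pics/s5c.png

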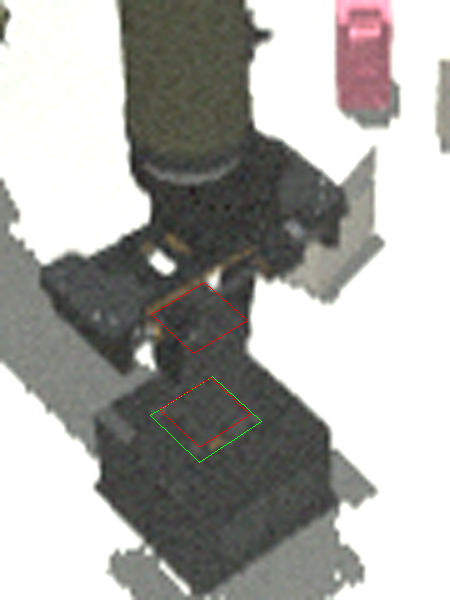

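```bash
python3 -c "
from h import *
im=cv2.imread('pics/s5.png')[195:275,205:270].astype(float)
im=np.clip((im-15)*6,0,255).astype(np.uint8); cv2.imwrite('pics/s5f.png',cv2.resize(im,None,fx=7.5,fy=7.5,interpolation=2))
"
```

```text
(no output)
```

View pics/s5f.png

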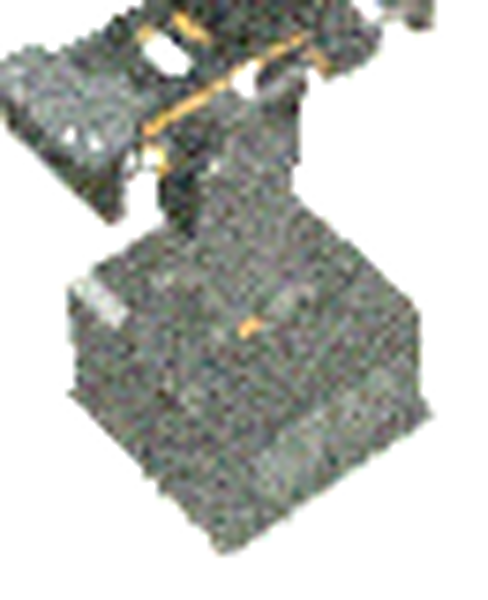

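The pack's foot can't be told apart from the dark charger here, so I'll go down slowly and feel for contact.

Emit:
play_rows(series=[40, -0.0005, -0.001, 0.003, 0, 0, 0, 40, -0.0005, -0.001, 0.006, 0, 0, 0, 40, -0.0005, -0.001, 0.009, 0, 0, 0, 40, -0.0005, -0.001, 0.011, 0, 0, 0, 40, -0.0005, -0.001, 0.011, 0, 0, 0])

```text
time: 9.45
position: [0.5511, -0.2329, 0.1384]
tool_rot: [-3.119, 0.371, 0.001]
ft_force: [0.1, 0.8, -3.6]
grip_width: 0.536
```

Emit:
play_rows(series=[40, 0, 0, 0.002, 0, 0, 0, 40, 0, 0, 0.004, 0, 0, 0, 40, 0, 0, 0.004, 0, 0, 0])

```text
time: 9.7
position: [0.5521, -0.2332, 0.1353]
tool_rot: [3.119, -0.37, 0.002]
ft_force: [2.1, -0.9, -3.5]
grip_width: 0.538
```

```bash
python3 -c "
from h import *
delta(.552,-.2325)"
```

```text
9.7 [ 0.5521 -0.2332  0.1353] yaw -13.54 tilt 0.09 f [ 2.1 -0.9 -3.5] m [-0.04 -0.5  -0.03] w 0.538 shift [-0.0002 -0.0007 -0.    ] upvec [-1.4e-03  6.0e-04  1.0e+00]
```

Emit:
play_rows(series=[40, 0.0008, 0, 0.001, 0, 0, 0, 40, 0.0008, 0, 0.002, 0, 0, 0, 40, 0.0008, 0, 0.002, 0, 0, 0])

```text
time: 9.95
position: [0.5523, -0.2332, 0.1327]
tool_rot: [-3.12, 0.37, -0.0]
ft_force: [1.3, 0.2, -4.4]
grip_width: 0.537
```

```bash
python3 -c "
from h import *
delta(.552,-.2325)"
```

```text
9.95 [ 0.5523 -0.2332  0.1327] yaw -13.54 tilt 0.01 f [ 1.3  0.2 -4.4] m [-0.   -0.36 -0.02] w 0.537 shift [-0.0005 -0.0006  0.    ] upvec [-1.e-04 -1.e-04  1.e+00]
```

Emit:
play_rows(series=[40, 0.0007, 0, 0.0015, 0, 0, 0, 40, 0.0007, 0, 0.003, 0, 0, 0, 40, 0.0007, 0, 0.0045, 0, 0, 0, 40, 0.0007, 0, 0.0045, 0, 0, 0])

```text
time: 10.28
position: [0.5526, -0.2332, 0.128]
tool_rot: [-3.119, 0.37, 0.001]
ft_force: [0.3, 0.2, -4.8]
grip_width: 0.538
```

```bash
python3 -c "
from h import *
delta(.552,-.2325)"
```

```text
10.2833 [ 0.5526 -0.2332  0.128 ] yaw -13.54 tilt 0.05 f [ 0.3  0.2 -4.8] m [ 0.   -0.18 -0.04] w 0.538 shift [-0.0007 -0.0006  0.    ] upvec [ 8.e-04 -3.e-04  1.e+00]
```

Emit:
play_rows(series=[40, 0, 0, 0.003, 0, 0, 0, 40, 0, 0, 0.006, 0, 0, 0, 40, 0, 0, 0.009, 0, 0, 0, 40, 0, 0, 0.012, 0, 0, 0, 40, 0, 0, 0.014, 0, 0, 0, 40, 0, 0, 0.014, 0, 0, 0])

```text
time: 10.78
position: [0.5526, -0.2332, 0.1139]
tool_rot: [-3.12, 0.37, 0.001]
ft_force: [0.9, -0.8, -4.3]
grip_width: 0.535
```

Emit:
play_rows(series=[40, 0, 0, 0.002, 0, 0, 0, 40, 0, 0, 0.004, 0, 0, 0, 40, 0, 0, 0.004, 0, 0, 0])

```text
time: 11.03
position: [0.5527, -0.2333, 0.1101]
tool_rot: [-3.12, 0.37, 0.001]
ft_force: [0.3, -0.0, -4.2]
grip_width: 0.535
```

```bash
python3 -c "
from h import *
delta(.552,-.2325)"
```

```text
11.0333 [ 0.5527 -0.2333  0.1101] yaw -13.54 tilt 0.03 f [ 0.3 -0.  -4.2] m [ 0.07 -0.07  0.01] w 0.535 shift [-0.0008 -0.0006  0.    ] upvec [ 5.e-04 -1.e-04  1.e+00]
```

Going freely. From here I'll take 2 mm steps and watch for the contacts.

Emit:
play_rows(series=[40, 0, 0, 0.001, 0, 0, 0, 40, 0, 0, 0.002, 0, 0, 0, 40, 0, 0, 0.002, 0, 0, 0])

```text
time: 11.28
position: [0.5527, -0.2333, 0.1083]
tool_rot: [3.12, -0.37, -0.001]
ft_force: [0.5, 0.8, -3.7]
grip_width: 0.535
```

Emit:
play_rows(series=[40, 0, 0, 0.001, 0, 0, 0, 40, 0, 0, 0.002, 0, 0, 0, 40, 0, 0, 0.002, 0, 0, 0])

```text
time: 11.53
position: [0.5528, -0.2333, 0.1063]
tool_rot: [-3.12, 0.37, 0.001]
ft_force: [-0.1, 0.7, -3.6]
grip_width: 0.534
```

Emit:
play_rows(series=[40, 0, 0, 0.001, 0, 0, 0, 40, 0, 0, 0.002, 0, 0, 0, 40, 0, 0, 0.002, 0, 0, 0])

```text
time: 11.78
position: [0.5528, -0.2333, 0.1043]
tool_rot: [-3.12, 0.37, 0.001]
ft_force: [-0.5, -0.2, -4.1]
grip_width: 0.538
```

Emit:
play_rows(series=[40, 0, 0, 0.001, 0, 0, 0, 40, 0, 0, 0.002, 0, 0, 0, 40, 0, 0, 0.002, 0, 0, 0])

```text
time: 12.03
position: [0.5528, -0.2333, 0.1023]
tool_rot: [-3.12, 0.37, 0.0]
ft_force: [-0.7, 0.2, -3.9]
grip_width: 0.535
```

Emit:
play_rows(series=[40, 0, 0, 0.001, 0, 0, 0, 40, 0, 0, 0.002, 0, 0, 0, 40, 0, 0, 0.002, 0, 0, 0])

```text
time: 12.28
position: [0.5527, -0.2333, 0.1003]
tool_rot: [-3.12, 0.37, 0.001]
ft_force: [-0.4, 0.4, -3.3]
grip_width: 0.534
```

Emit:
play_rows(series=[40, 0, 0, 0.001, 0, 0, 0, 40, 0, 0, 0.0015, 0, 0, 0, 40, 0, 0, 0.0015, 0, 0, 0])

```text
time: 12.53
position: [0.5528, -0.2333, 0.0989]
tool_rot: [3.12, -0.37, -0.0]
ft_force: [0.2, -0.3, -4.1]
grip_width: 0.536
```

Emit:
play_rows(series=[40, 0, 0, 0.001, 0, 0, 0, 40, 0, 0, 0.0015, 0, 0, 0, 40, 0, 0, 0.0015, 0, 0, 0])

```text
time: 12.78
position: [0.553, -0.2334, 0.0977]
tool_rot: [3.12, -0.37, 0.0]
ft_force: [-0.4, 0.3, -2.8]
grip_width: 0.538
```

Emit:
play_rows(series=[40, 0, 0, 0.001, 0, 0, 0, 40, 0, 0, 0.0015, 0, 0, 0, 40, 0, 0, 0.0015, 0, 0, 0])

```text
time: 13.03
position: [0.5532, -0.2334, 0.0966]
tool_rot: [3.119, -0.37, 0.001]
ft_force: [-1.0, -0.0, 1.8]
grip_width: 0.534
```

Emit:
play_rows(series=[40, 0, 0, 0.001, 0, 0, 0, 40, 0, 0, 0.0015, 0, 0, 0, 40, 0, 0, 0.0015, 0, 0, 0])

```text
time: 13.28
position: [0.5531, -0.2335, 0.0948]
tool_rot: [3.119, -0.37, 0.001]
ft_force: [-0.7, -0.1, 2.1]
grip_width: 0.533
```

The contacts took the load at TCP z of about 0.097, so the floor should be near 0.090. I'll go on gently.

Emit:
play_rows(series=[40, 0, 0, 0.001, 0, 0, 0, 40, 0, 0, 0.002, 0, 0, 0, 40, 0, 0, 0.002, 0, 0, 0])

```text
time: 13.53
position: [0.5531, -0.2335, 0.0926]
tool_rot: [3.119, -0.37, 0.001]
ft_force: [-0.9, 0.4, 3.5]
grip_width: 0.536
```

Emit:
play_rows(series=[40, 0, 0, 0.001, 0, 0, 0, 40, 0, 0, 0.002, 0, 0, 0, 40, 0, 0, 0.002, 0, 0, 0])

```text
time: 13.78
position: [0.5532, -0.2335, 0.091]
tool_rot: [3.119, -0.37, 0.001]
ft_force: [-1.1, -0.0, 3.4]
grip_width: 0.535
```

Emit:
play_rows(series=[40, 0, 0, 0.001, 0, 0, 0, 40, 0, 0, 0.001, 0, 0, 0])

```text
time: 13.95
position: [0.5536, -0.2333, 0.0908]
tool_rot: [3.119, -0.37, 0.002]
ft_force: [-2.5, 0.9, 8.6]
grip_width: 0.535
```

The floor is felt: z stalls at 0.0908 and the force jumps to 8.6 N. I'll hold it down and open the fingers gradually.

Emit:
play_rows(series=[40, 0, 0, 0.0008, 0, 0, 0, 40, 0, 0, 0.0008, 0, 0, 0])

```text
time: 14.12
position: [0.5539, -0.2332, 0.0906]
tool_rot: [3.119, -0.37, 0.003]
ft_force: [-3.5, 1.2, 11.4]
grip_width: 0.537
```

Emit:
play_rows(series=[57, 0, 0, 0, 0, 0, 0, 60, 0, 0, 0, 0, 0, 0, 62, 0, 0, 0, 0, 0, 0, 62, 0, 0, 0, 0, 0, 0])

```text
time: 14.45
position: [0.5542, -0.232, 0.0897]
tool_rot: [-3.119, 0.369, -0.004]
ft_force: [-0.3, 2.9, 5.3]
grip_width: 0.615
```

```bash
python3 -c "
from h import *
delta(.552,-.2325)"
```

```text
14.45 [ 0.5542 -0.232   0.0897] yaw -13.49 tilt 0.15 f [-0.3  2.9  5.3] m [ 0.57  0.05 -0.01] w 0.615 shift [-0.0021  0.001  -0.    ] upvec [-2.4e-03 -9.0e-04  1.0e+00]
```

Emit:
play_rows(series=[70, 0, 0, 0, 0, 0, 0, 80, 0, 0, -0.001, 0, 0, 0, 90, 0, 0, -0.002, 0, 0, 0, 95, 0, 0, -0.002, 0, 0, 0, 95, 0, 0, -0.002, 0, 0, 0])

```text
time: 14.87
position: [0.5526, -0.2336, 0.0903]
tool_rot: [3.119, -0.371, -0.001]
ft_force: [0.5, 0.5, -0.1]
grip_width: 0.9
```

```bash
python3 -c "
from h import *
delta(.553,-.2333)"
```

```text
14.8667 [ 0.5526 -0.2336  0.0903] yaw -13.56 tilt 0.04 f [ 0.5  0.5 -0.1] m [ 0.06  0.03 -0.  ] w 0.9 shift [ 0.0004 -0.0004 -0.    ] upvec [6.e-04 1.e-04 1.e+00]
```

Emit:
play_rows(series=[100, 0, 0, -0.015, 0, 0, 0, 100, 0, 0, -0.035, 0, 0, 0, 100, 0, 0, -0.06, 0, 0, 0, 100, 0, 0, -0.08, 0, 0, 0, 100, 0, 0, -0.09, 0, 0, 0, 100, 0, 0, -0.09, 0, 0, 0])

```text
time: 15.37
position: [0.5543, -0.2339, 0.1832]
tool_rot: [3.118, -0.371, 0.007]
ft_force: [0.3, -1.0, -0.2]
grip_width: 1.0
```

```bash
python3 -c "
from h import *
snap('scene','s6');delta(.553,-.2345)
im=cv2.imread('pics/s6.png')[180:280,195:285].astype(float)
im=np.clip((im-15)*4,0,255).astype(np.uint8); cv2.imwrite('pics/s6f.png',cv2.resize(im,None,fx=6,fy=6,interpolation=2))
CH=((.5530,-.2343),-13.5)
P=[(tf(*CH,box(-.022,.022,-.022,.022,.130)),(0,255,0)),(tf(*CH,box(-.022,.022,-.022,.022,.135)),(0,0,255))]
cv2.imwrite('pics/s6o.png',overlay('s6',P,(195,180,285,280),6,0))
"
```

```text
15.4167 [ 0.5533 -0.2337  0.1813] yaw -13.56 tilt 0.1 f [-0.3 -0.2 -0.3] m [0.08 0.09 0.09] w 1.001 shift [-0.0001  0.0009  0.    ] upvec [-0.0014  0.001   1.    ]
```

View pics/s6f.png

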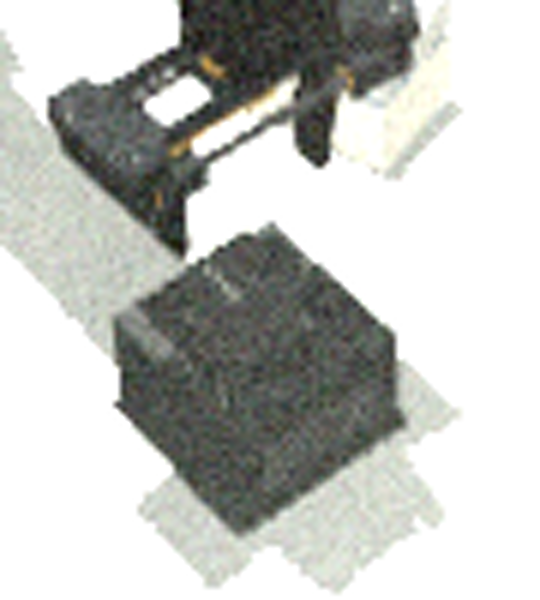

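View pics/s6o.png

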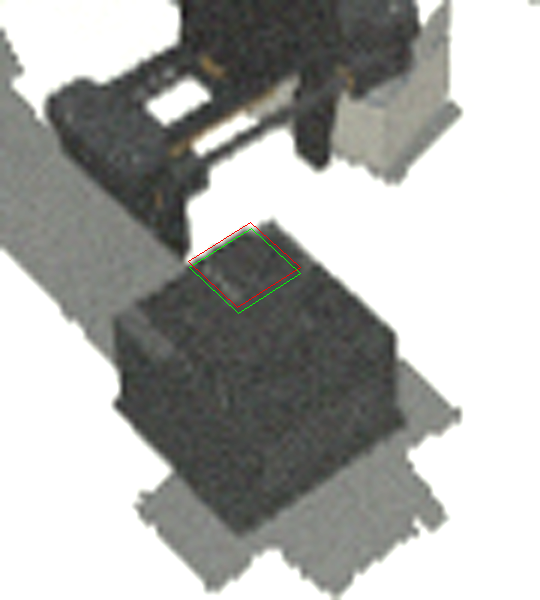

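The pack sits low in the well, with its top outline near the predicted seated height. I'll touch its top with shut fingers to confirm that height and the latch.

Emit:
play_rows(series=[0, 0, 0.001, 0, 0, 0, 0, 0, 0, 0.001, 0.005, 0, 0, 0, 0, 0, 0.001, 0.015, 0, 0, 0, 0, 0, 0.001, 0.025, 0, 0, 0, 0, 0, 0.001, 0.035, 0, 0, 0, 0, 0, 0.001, 0.04, 0, 0, 0, 0, 0, 0.001, 0.04, 0, 0, 0])

```text
time: 16.0
position: [0.5513, -0.2338, 0.1382]
tool_rot: [-3.118, 0.37, 0.006]
ft_force: [-0.2, -0.1, -0.5]
grip_width: 0.557
```

Emit:
play_rows(series=[0, 0, 0, 0.001, 0, 0, 0, 0, 0, 0, 0.0025, 0, 0, 0, 0, 0, 0, 0.0025, 0, 0, 0])

```text
time: 16.25
position: [0.5529, -0.2344, 0.1385]
tool_rot: [3.119, -0.37, 0.001]
ft_force: [-1.0, -0.2, 0.2]
grip_width: 0.325
```

Emit:
play_rows(series=[0, 0, 0, 0.001, 0, 0, 0, 0, 0, 0, 0.0025, 0, 0, 0, 0, 0, 0, 0.0025, 0, 0, 0])

```text
time: 16.5
position: [0.5526, -0.2344, 0.1357]
tool_rot: [3.119, -0.37, 0.0]
ft_force: [0.3, 0.2, -0.8]
grip_width: 0.094
```

Emit:
play_rows(series=[0, 0, 0, 0.001, 0, 0, 0, 0, 0, 0, 0.0015, 0, 0, 0, 0, 0, 0, 0.0015, 0, 0, 0])

```text
time: 16.75
position: [0.5526, -0.2343, 0.1342]
tool_rot: [3.12, -0.37, -0.0]
ft_force: [0.6, -0.4, 0.3]
grip_width: 0.01
```

No contact at 0.134, which is already below most of the unlatched height (0.135).

Emit:
play_rows(series=[0, 0, 0, 0.001, 0, 0, 0, 0, 0, 0, 0.0015, 0, 0, 0, 0, 0, 0, 0.0015, 0, 0, 0])

```text
time: 17.0
position: [0.5526, -0.2343, 0.1326]
tool_rot: [3.12, -0.37, -0.0]
ft_force: [0.4, -0.1, 0.5]
grip_width: 0.005
```

Emit:
play_rows(series=[0, 0, 0, 0.001, 0, 0, 0, 0, 0, 0, 0.0015, 0, 0, 0, 0, 0, 0, 0.0015, 0, 0, 0])

```text
time: 17.25
position: [0.5526, -0.2343, 0.1311]
tool_rot: [-3.12, 0.37, 0.0]
ft_force: [0.3, -0.2, -0.4]
grip_width: 0.006
```

Emit:
play_rows(series=[0, 0, 0, 0.001, 0, 0, 0, 0, 0, 0, 0.0015, 0, 0, 0, 0, 0, 0, 0.0015, 0, 0, 0])

```text
time: 17.5
position: [0.5527, -0.2343, 0.1299]
tool_rot: [3.12, -0.37, 0.0]
ft_force: [0.6, 1.4, 0.0]
grip_width: 0.003
```

Emit:
play_rows(series=[0, 0, 0, 0.001, 0, 0, 0, 0, 0, 0, 0.0015, 0, 0, 0, 0, 0, 0, 0.0015, 0, 0, 0])

```text
time: 17.75
position: [0.5534, -0.2344, 0.1296]
tool_rot: [3.119, -0.37, 0.003]
ft_force: [-0.7, -0.1, 6.1]
grip_width: 0.003
```

Emit:
play_rows(series=[0, 0, 0, 0.001, 0, 0, 0, 0, 0, 0, 0.0015, 0, 0, 0, 0, 0, 0, 0.0015, 0, 0, 0])

```text
time: 18.0
position: [0.5541, -0.2341, 0.1295]
tool_rot: [3.119, -0.37, 0.005]
ft_force: [-2.2, 0.7, 11.2]
grip_width: 0.009
```

Emit:
play_rows(series=[0, 0, 0, 0.001, 0, 0, 0, 0, 0, 0, 0.0015, 0, 0, 0, 0, 0, 0, 0.0015, 0, 0, 0])

```text
time: 18.25
position: [0.5548, -0.2339, 0.1293]
tool_rot: [3.119, -0.369, 0.007]
ft_force: [-3.7, 2.9, 17.2]
grip_width: 0.004
```

Emit:
play_rows(series=[0, 0, 0, 0.001, 0, 0, 0, 0, 0, 0, 0.0015, 0, 0, 0, 0, 0, 0, 0.0015, 0, 0, 0])

```text
time: 18.5
position: [0.5556, -0.2336, 0.1292]
tool_rot: [3.119, -0.369, 0.01]
ft_force: [-4.6, 3.2, 22.8]
grip_width: 0.009
```

The pack stands hard at a top height of 0.1295 under 23 N. I'll back off and look with the arm clear.

Emit:
play_rows(series=[0, 0, 0, -0.008, 0, 0, 0, 0, 0, 0, -0.03, 0, 0, 0, 0, 0, 0, -0.06, 0, 0, 0, 0, 0, 0.03, -0.06, 0, 0, 0, 0, 0, 0.065, -0.06, 0, 0, 0, 0, 0, 0.1, -0.06, 0, 0, 0, 0, 0, 0.135, -0.06, 0, 0, 0, 0, 0, 0.17, -0.06, 0, 0, 0, 0, 0, 0.2, -0.06, 0, 0, 0, 0, 0, 0.2, -0.06, 0, 0, 0])

```text
time: 19.33
position: [0.5008, -0.4377, 0.1826]
tool_rot: [3.113, -0.387, -0.004]
ft_force: [-1.5, -0.9, -0.3]
grip_width: 0.004
```

```bash
python3 -c "
from h import *
snap('scene','s7');snap('top','t7');delta(.553,-.2345)
for t,r in(('s7',(200,190,270,275)),('t7',(290,130,355,205))):
  im=cv2.imread(f'pics/{t}.png')[r[1]:r[3],r[0]:r[2]].astype(float)
  im=np.clip((im-15)*4,0,255).astype(np.uint8); cv2.imwrite(f'pics/{t}f.png',cv2.resize(im,None,fx=7,fy=7,interpolation=2))
"
```

```text
19.4333 [ 0.5046 -0.4303  0.1829] yaw -13.75 tilt 0.07 f [ 1.1  0.2 -0.7] m [ 0.07  0.04 -0.01] w 0.006 shift [ 5.000e-04 -2.017e-01  1.000e-04] upvec [ 9.e-04 -8.e-04  1.e+00]
```

View pics/s7f.png

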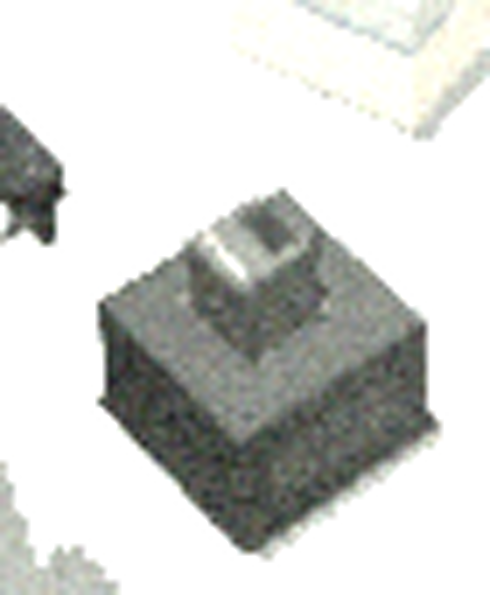

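View pics/t7f.png

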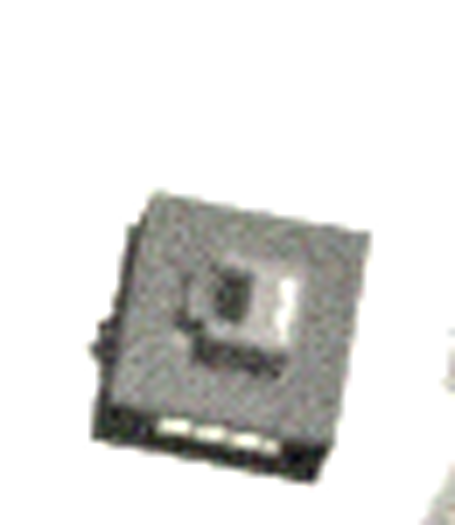

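```bash
python3 -c "
from h import *
CH=((.5530,-.2343),-13.5)
out=[]
for f,tab in((.0345,.0335),(.0345,.024),(.040,.0335)):
  P=[(tf(*CH,box(-.022,.022,-.022,.022,f+.095)),(0,255,0)),(tf(*CH,box(-.013,.013,.022,tab,f+.09)),(0,0,255)),(tf(*CH,box(-.056,.066,-.062,.062,0)),(255,255,0))]
  out.append(np.vstack([overlay('s7',P,(210,205,265,245),4.8*1,0)[:190,:264],overlay('t7',P,(305,152,345,195),6.6,0)[:280,:264]]))
cv2.imwrite('pics/o7.png',np.hstack(out))
print(out[0].shape)
"
```

```text
(470, 264, 3)
```

View pics/o7.png

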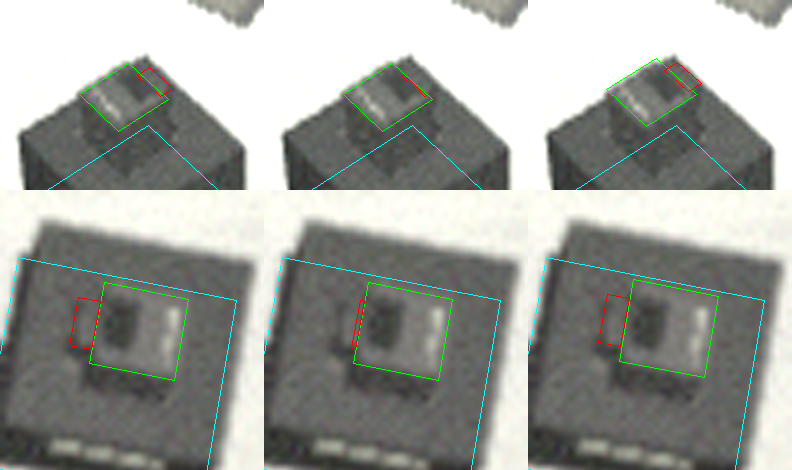

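```bash
python3 -c "
from h import *
d=load('t7');g=d['frame'].mean(2).astype(np.float32)
ds=load('s7');gs=ds['frame'].mean(2).astype(np.float32)
CH=((.5530,-.2343),-13.5)
for nm,dd,G in(('top',d,g),('scene',ds,gs)):
  print(nm)
  for y in np.arange(.016,.046,.002):
    v=[]
    for x in np.linspace(-.011,.011,9):
      u,w=proj(dd,tf(*CH,[(x,y,.0345+.09)])[0]); v.append(cv2.getRectSubPix(G,(1,1),(u,w))[0,0])
    print(round(y*1000),round(float(np.mean(v)),1),end=' | ')
  print()
im=np.clip((cv2.imread('pics/t7.png')[155:195,305:350].astype(float)-20)*5,0,255).astype(np.uint8)
cv2.imwrite('pics/t7g.png',cv2.resize(im,None,fx=14,fy=14,interpolation=2))
"
```

```text
top
16 40.0 | 18 44.0 | 20 47.0 | 22 49.0 | 24 50.1 | 26 51.6 | 28 51.2 | 30 46.9 | 32 42.8 | 34 43.4 | 36 46.7 | 38 48.5 | 40 50.6 | 42 51.9 | 44 51.5 | 
scene
16 43.9 | 18 43.7 | 20 43.7 | 22 45.6 | 24 50.5 | 26 52.5 | 28 52.5 | 30 51.9 | 32 51.0 | 34 52.8 | 36 64.0 | 38 88.2 | 40 114.9 | 42 131.7 | 44 136.7 |
```

View pics/t7g.png

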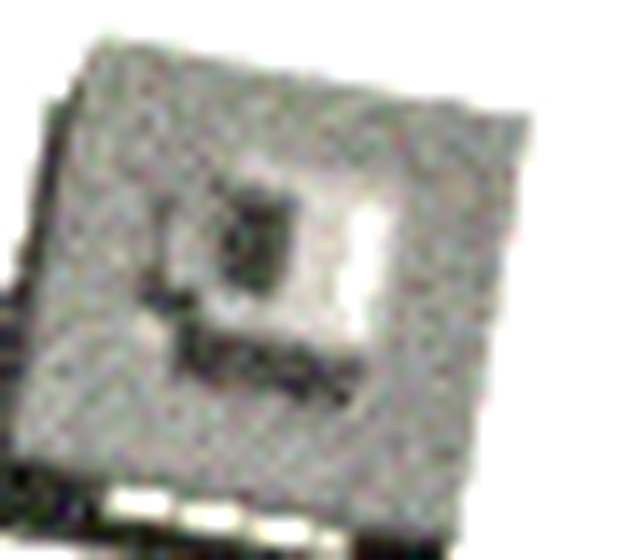

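```bash
python3 -c "
from h import *
PU=((.5428,.2449),-.2);CH=((.5530,-.2343),-13.5)
for t,F,f in(('top0',PU,.045),('t7',CH,.0345),('scene0',PU,.045),('s7',CH,.0345)):
  d=load(t);G=d['frame'].mean(2).astype(np.float32); print(t)
  for z,ys in((.095,np.arange(-.030,-.004,.002)),(.095,np.arange(.0,.026,.002)),(.09,np.arange(.02,.046,.002))):
    print('  ',[(round(y*1000),round(float(np.mean([cv2.getRectSubPix(G,(1,1),proj(d,tf(*F,[(x,y,f+z)])[0]))[0,0] for x in np.linspace(-.009,.009,9)])))) for y in ys])
"
```

```text
top0
   [(-30, 51), (-28, 39), (-26, 36), (-24, 36), (-22, 46), (-20, 56), (-18, 63), (-16, 77), (-14, 93), (-12, 84), (-10, 75), (-8, 65), (-6, 62)]
   [(0, 58), (2, 54), (4, 48), (6, 40), (8, 36), (10, 32), (12, 31), (14, 31), (16, 31), (18, 38), (20, 44), (22, 50), (24, 54)]
   [(20, 41), (22, 47), (24, 52), (26, 53), (28, 54), (30, 56), (32, 62), (34, 70), (36, 75), (38, 84), (40, 102), (42, 116), (44, 129)]
t7
   [(-30, 49), (-28, 50), (-26, 52), (-24, 55), (-22, 60), (-20, 67), (-18, 77), (-16, 82), (-14, 76), (-12, 69), (-10, 63), (-8, 61), (-6, 62)]
   [(0, 57), (2, 48), (4, 40), (6, 36), (8, 33), (10, 33), (12, 34), (14, 35), (16, 37), (18, 42), (20, 46), (22, 49), (24, 51)]
   [(20, 47), (22, 49), (24, 51), (26, 52), (28, 52), (30, 48), (32, 43), (34, 44), (36, 47), (38, 49), (40, 51), (42, 52), (44, 52)]
scene0
   [(-30, 39), (-28, 40), (-26, 41), (-24, 43), (-22, 45), (-20, 48), (-18, 51), (-16, 56), (-14, 63), (-12, 69), (-10, 72), (-8, 71), (-6, 69)]
   [(0, 62), (2, 60), (4, 58), (6, 55), (8, 51), (10, 48), (12, 45), (14, 42), (16, 41), (18, 42), (20, 44), (22, 47), (24, 50)]
   [(20, 43), (22, 43), (24, 43), (26, 45), (28, 48), (30, 51), (32, 58), (34, 70), (36, 87), (38, 103), (40, 116), (42, 123), (44, 127)]
s7
   [(-30, 38), (-28, 37), (-26, 39), (-24, 42), (-22, 48), (-20, 55), (-18, 61), (-16, 71), (-14, 80), (-12, 80), (-10, 70), (-8, 63), (-6, 61)]
   [(0, 60), (2, 58), (4, 54), (6, 47), (8, 41), (10, 39), (12, 40), (14, 40), (16, 40), (18, 42), (20, 45), (22, 50), (24, 52)]
   [(20, 43), (22, 45), (24, 50), (26, 53), (28, 53), (30, 53), (32, 52), (34, 52), (36, 63), (38, 87), (40, 115), (42, 132), (44, 137)]
```

```bash
python3 -c "
from h import *
a=load('top0')['frame'].astype(int);b=load('t7')['frame'].astype(int)
D=np.abs(a-b).mean(2)
for n,r in(('tipbox',(240,188,275,235)),('bottle',(100,203,130,230)),('rack',(374,192,434,218))): print(n,D[r[1]:r[3],r[0]:r[2]].mean().round(1))
delta(.55,-.23)
print(close_job())"
```

```text
tipbox 9.4
bottle 6.7
rack 64.0
19.4333 [ 0.5046 -0.4303  0.1829] yaw -13.75 tilt 0.07 f [ 1.1  0.2 -0.7] m [ 0.07  0.04 -0.01] w 0.006 shift [-3.500e-03 -2.054e-01  1.000e-04] upvec [ 9.e-04 -8.e-04  1.e+00]
the job is handed in; nothing more can be done
None
```

The battery is out of the pump and down in the charger's well. My last checks say it is latched, and I handed the job in at 19.4 s. Closing the job reports no verdict.

**What I did:**
- **Lift from the pump:** I pinched the tab in with up to 16 N of grip. It lifted out at no more than about 6 N and then hung at its own weight, 3.5 N.
- **Into the charger:** I lowered it with the tab on the catch side. The contacts were felt at a tool height of about 97 mm and the floor at about 91 mm. I let go while pressing down at about 11 N.

**Last checks:**
- **Height:** With the gripper away, I touched the top of the battery at about 129.6 mm. That puts its foot about 34.5 mm above the work surface, against a limit of 46 mm.
- **Tab:** In the top view the pad's edge is about 32.5 mm from the battery's axis, after correcting about 2 mm for camera offset. At rest it is 33.5 mm and fully in 24 mm, so it looks sprung out. One pixel is about 3.5 mm, so this is not a sharp measurement.
- **Robot:** The arm was clear, with no contact force beyond sensor noise (about 1 N).

**Checks that disagreed or were incomplete:**
- **Press test:** The battery did not give the expected 2 mm or so down to the floor when I pressed on it with up to 23 N. It stood hard, so it may be resting on the floor instead of 2 mm above it.
- **Bystanders:** The picture comparison showed little change at the tip box and bottle. At the tube rack it differed strongly, and I did not look into why. The arm was parked over there in that picture, which probably explains it. I felt no contact there, but the rack's position is not confirmed.

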